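Stack the vacuum filter on its pump

TASK

Set up the vacuum filter on the pump for the next water sample, building it in place from the bottom up: stand the white receiver jar in the pump's round seat, put the filter base stopper-down fully into the jar's mouth, stand the wide funnel on the filter base and close the funnel with its lid. Every part ends upright, fully seated and let go. Leave the narrow funnel, the beaker and the blue-capped sample bottle among the parts standing where they are.

Things in the scene. Friction and masses are not known exactly. Their poses are not given: they have to be found in the camera images.
- receiver: White plastic receiver jar, open on top, 120 mm tall, 250 g. Body 84 mm across up to z = 68 (foot bevelled to 72), a shoulder, then a straight neck 54 mm across (57 over its bead) from z = 88 to 120: grip it there. Mouth 47 mm inside, over 30 deep. Origin: centre of the underside, z up; yaw is free.
- filter_base: Filter base, 43 mm tall, 180 g, standing on its dark rubber stopper, which tapers from 30 mm (bottom) to 42 mm at z = 24; then a steel flange 62 mm across, z = 24 to 36 (grip this); then a low cone 46 to 36 mm across, z = 36 to 43, with a white filter disc on top. In place the flange rests on the jar's rim, the stopper inside the mouth. Origin: centre of the stopper's underside, z up; yaw is free.
- wide_funnel: Wide funnel: steel tube open at both ends, 95 mm tall, 58 mm outside (60 over the top bead), 52 mm bore, low foot flange 62 mm across, 200 g. Grip the tube near its top. Its bore drops over the filter base's cone and its foot rests on that flange. Origin: centre of the underside, z up; yaw is free.
- narrow_funnel: Narrow funnel, not needed: same 95 mm height and 62 mm foot flange as the wide one, but its steel tube is only 40 mm outside, 33 mm bore. Origin: centre of the underside, z up.
- lid: Grey plastic lid, 38 mm tall, 60 g: a plug tapering from 34 mm (bottom) to 44 mm at z = 8, a disc 62 mm across from z = 8 to 13, and a black upright knob, z = 13 to 38, 20 mm thick (24 mm at its top), to grip it by. The plug goes into the wide funnel's top, the disc rests on the rim. Origin: centre of the underside, z up; yaw is free.
- pump: Vacuum pump with a seat for the jar, fixed to the table. Grey base plate 12 mm thick, rounded at the seat's end (65 mm radius about the origin); the white housing, 130 mm wide and 92 mm high with its fittings, stands on the plate from 73 to 205 mm out along this body's +x. Origin: at table height below the seat's centre, z up.
- seat (a point): Centre of the pump's jar seat, on its flat dark floor 12 mm above the table. A black ring, 94 mm inside, 106 mm outside, stands 10 mm above this floor: the jar's foot goes inside it. z up.
- beaker: Small clear plastic beaker, about 68 mm across and 85 mm tall, a bystander. Origin: centre of the underside, z up.
- sample_bottle: Clear sample bottle with a blue cap and paper label, 62 mm across, 108 mm tall, a bystander (three like it stand farther back). Origin: centre of the underside, z up.
Mind the look-alikes: they are no part of the job. What is shaped like the wide_funnel but purple is not meant.

How it is judged:
By the outcome, as a careful person would: the job done as asked, in the order asked, and still so for the second after the job is handed in, with the robot touching nothing.
It also fails if it takes over 120 s, if anything falls off the work surface, if the arm or the gripper's body presses on something with over 40 N, if the wrist force passes 120 N, or if a joint passes its speed limit or range.

ROBOT

A 6-joint arm with a two-finger parallel gripper is mounted at the origin on the work surface. World frame = base frame: x ahead of the robot, y to its left, z up, the work surface at z = 0. Lengths are in m, angles in rad, forces in N, time in s.
With the tool pointing down it reaches from about 0.25 to 0.85 m from the base axis. Payload 12.5 kg.
Tool frame: the origin (TCP) lies at the centre of the arm's flange, where the gripper is bolted on; the fingertips stand 186 mm ahead of it and the grasp point (between the pads) lies 167 mm ahead of it; z points along the fingers, y is the line along which they close (so a half turn about z gives the same grasp; the last joint's range is limited). The gripper opens to 93 mm and grips with 3 to 60 N. Pads are 15 mm wide; open, the fingers measure 128 mm over their backs; the gripper's body (75 mm by 188 mm) begins 65 mm behind the grasp point.
Start: joints at [-1.432, 0.351, 1.652, -0, 1.139, -0.085], TCP at [0.122, -0.536, 0.405] pointing down, gripper open.
Joint ranges: [-2.75, 2.75], [-0.79, 2.1], [0.01, 2.65], [-1.57, 4.71], [0.07, 3.14], [-2.87, 2.87]. Speed limits (rad/s): [2.22, 2.22, 2.79, 3.14, 3.14, 3.14].

INTERFACE

Orientations are given as a rotation vector (axis times angle).
In Python, from rig import ctrl gives the robot as it stands.
- The arm moves only by the tool play_rows, never from a script. Its argument "series" is text: rows parted by semicolons, each of 5 numbers parted by spaces: the opening, from 0 (shut) to 1 (fully open), then the shift along the tool's x, y, z in units of 30 mm (1.0 is 30 mm), then the turn about the tool's z in units of 8 degrees (1.0 is 8 degrees). A call has 1 to 5 rows; each row is the pose to reach, as a shift and turn from the pose commanded when the call began, along the tool's axes at that moment; what a row does not reach only later rows make up. A row lasts 1/8 s, in which the tool goes at most 62.5 mm and 10.7 degrees, less where a joint would pass 70% of its speed; a pose out of reach is approached as far as the arm can. A call with a gripper value outside its range is refused whole. The fingers move at their own pace and stop on an object; the grip force is fixed at half the most. Time passes only in rows, so rows that repeat a pose let the fingers close. It gives the time, the measured TCP pose, the force, the opening and the grip force at its end, in the units of the state.
- ctrl.get_obs(): the state, without advancing time (a new reading comes with each control period).
- ctrl.capture(name): name is "scene" or "top"; returns (picture, depth): 400x640x3 uint8, red, green, blue; 400x640 float32, m along the optical axis (not along the pixel's ray), 0 where there is no reading.
- ctrl.camera_info(name): a dict with "K" (3x3 intrinsics, pixels), "dist" ([k1, k2, p1, p2, k3] as OpenCV has them; the pictures are not rectified), "R" (3x3) and "t" (3): a world point X has camera coordinates R X + t. Camera axes: x right, y down, z forward; pixel columns grow to the right and rows downward; lengths in m; the calibration is good to about 2 mm. A picture is of the moment at which its call begins. camera_info takes no time and is no camera call.
- ctrl.sign_off(): hands the job in; it is judged then, once.
Trained networks look in the newest picture that a camera, given by its name, has taken for a name from the list of things; names that differ only in an ending like _2 or _b are one class to them, and where a whole thing is asked for, a point or a joint stands for the part that bears it (a point fixed in the world has none). Each returns a list of dicts, best first, with "confidence" (0 to 1); they miss things now and then, are a little off and sometimes report something else, mostly with a low value. They report only what shows in the picture. A call takes as long as a camera call. They do not tell look-alikes from the thing itself.
- ctrl.recognise(camera, name): "point" ([x, y, z] in m, in the coordinates of the camera as it stood for that picture, good to about 4 mm: the middle of the surface that is visible of it).
- ctrl.landmark_of(camera, name): "point" ([x, y, z] in m, in the coordinates of the camera as it stood for that picture, good to about 4 mm: a listed point, or the origin of a listed thing).
The state is a dict: "t": time; "q": joint angles; "joint_vel": joint speeds; "tau": joint torques, N m; "eef_pos": TCP position; "tool_rot": TCP orientation; "wrist_force": force on the tool from outside, world axes, zero at the start; "ft_torque": the same for the moment, N m; "width": opening from 0.0 (shut) to 1.0 (fully open); "grip_force": force on a finger pad.
Only numpy, scipy, OpenCV 4.12 (cv2) and the standard library are available. Lean on these libraries where they do the work, as an engineer would, in place of code of your own. Each camera call takes 0.05 s, during which the arm holds its last target. There are 200 camera calls.

## Working session

There is one attempt and no reset: what is moved stays moved. The work goes in short steps, Python scripts to look and compute and a tool call to move; the robot and the scene stay as the last step left them, time stands still between calls to the robot, and variables do not carry over. Pictures are saved under pics/ and viewed, at most 14 in all, crops included, and the job is handed in when it is done.

Besides the shell and the picture viewer there is one more tool, called after "Emit:" as name(argument=value, ...) on one line, values as JSON. play_rows: Moves the arm, as the interface text tells. Its arguments: {"type":"object","properties":{"series":{"type":"string"}},"required":["series"]}

```bash
mkdir -p pics
cat > h.py <<'E'
import numpy as np,cv2
from rig import ctrl
def world(cam,p):
    i=ctrl.camera_info(cam);return np.array(i["R"]).T@(np.array(p)-np.array(i["t"]))
def cloud(cam,d):
    i=ctrl.camera_info(cam);h,w=d.shape
    u,v=np.meshgrid(np.arange(w),np.arange(h))
    n=cv2.undistortPoints(np.stack([u,v],-1).reshape(-1,1,2).astype(float),np.array(i["K"]),np.array(i["dist"])).reshape(h,w,2)
    P=np.dstack([n[...,0]*d,n[...,1]*d,d])
    return (P-np.array(i["t"]))@np.array(i["R"])
def snap(cam,f=None):
    im,d=ctrl.capture(cam)
    if f: cv2.imwrite(f"pics/{f}.png",im[...,::-1])
    return im,cloud(cam,d),d
E
python3 - <<'E'
from h import *
names="receiver filter_base wide_funnel narrow_funnel lid pump beaker sample_bottle".split()
for c in("scene","top"):
    im,P,d=snap(c,c+"0");np.savez(f"{c}0.npz",im=im,P=P,d=d)
    for n in names+["seat"]:
        for r in ctrl.landmark_of(c,n)[:3]:
            print(c,n,np.round(world(c,r["point"]),3),round(r["confidence"],2))
o=ctrl.get_obs();print(o["t"],o["eef_pos"],o["tool_rot"],o["width"])
print(ctrl.camera_info("top")["t"],ctrl.camera_info("top")["R"])
E
```

```text
scene receiver [ 0.619  0.163 -0.004] 0.96
scene filter_base [0.471 0.06  0.   ] 0.89
scene filter_base [ 0.627  0.011 -0.001] 0.53
scene wide_funnel [ 0.363 -0.156  0.004] 0.96
scene wide_funnel [ 0.718 -0.25  -0.001] 0.84
scene wide_funnel [ 0.623 -0.153 -0.   ] 0.74
scene narrow_funnel [ 0.461 -0.071  0.   ] 0.55
scene lid [0.473 0.223 0.005] 0.83
scene lid [ 0.62   0.164 -0.003] 0.24
scene pump [ 0.592 -0.395 -0.   ] 0.6
scene pump [ 0.623 -0.155  0.001] 0.17
scene beaker [ 0.477 -0.212 -0.001] 0.73
scene beaker [ 0.62   0.16  -0.006] 0.72
scene sample_bottle [ 0.627  0.013 -0.002] 0.69
scene seat [ 0.588 -0.4    0.01 ] 0.72
top receiver [0.62  0.155 0.001] 0.85
top filter_base [ 0.469  0.057 -0.003] 0.64
top wide_funnel [ 0.72  -0.257  0.001] 0.9
top wide_funnel [ 0.356 -0.16  -0.003] 0.77
top wide_funnel [ 0.429 -0.364 -0.004] 0.69
top narrow_funnel [ 0.46  -0.073  0.004] 0.6
top lid [ 0.472  0.211 -0.001] 0.66
top pump [ 0.585 -0.397  0.001] 0.62
top beaker [ 0.485 -0.212  0.004] 0.94
top sample_bottle [0.628 0.008 0.003] 0.89
top seat [ 0.587 -0.401  0.011] 0.8
1.0 [ 0.12207457 -0.53626148  0.40474888] [-3.12191519e+00 -3.50821882e-01  3.91124265e-05] 0.9973120797202347
[-0.02897276  0.54343607  1.04000961] [[ 6.98197146e-03 -9.99975536e-01 -4.24132735e-04]
 [-9.91214868e-01 -6.86478106e-03 -1.32083160e-01]
 [ 1.32077017e-01  1.34260753e-03 -9.91238548e-01]]
```

View pics/scene0.png

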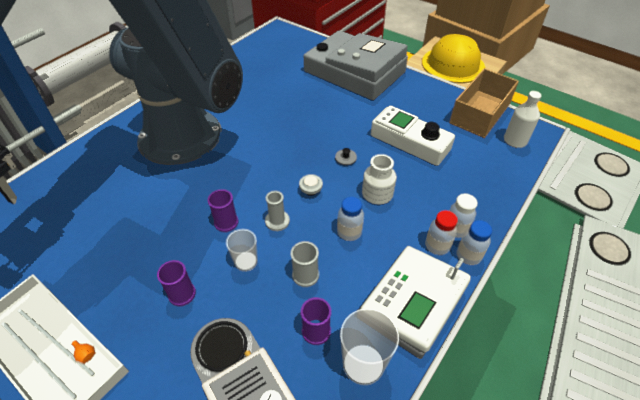

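View pics/top0.png

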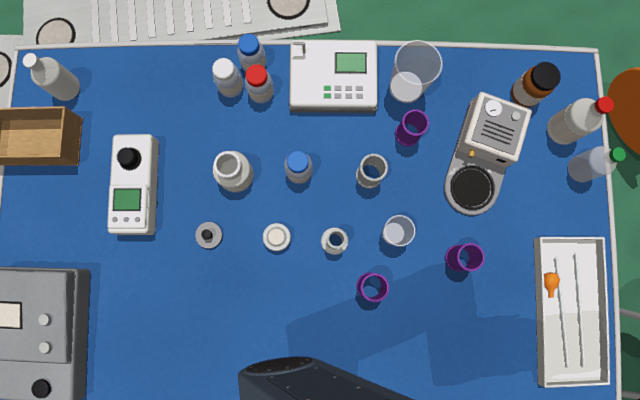

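The scene picture shows the steel wide funnel at (305,263), three purple look-alikes, and the receiver at (380,180). Also visible are the filter base (311,184), lid (346,156), narrow funnel (277,210) and seat (222,345). The top view agrees. Next I'll refine the positions from depth.

```bash
cat >> h.py <<'E'
def circ(P,c,r,z0,z1):
    "robust circle fit in the xy plane, radius r fixed, of points with z in the band"
    from scipy.optimize import least_squares
    Q=P.reshape(-1,3);c=np.array(c[:2])
    m=(np.hypot(*(Q[:,:2]-c).T)<r+.02)&(Q[:,2]>z0)&(Q[:,2]<z1)
    Q=Q[m,:2]
    if len(Q)<8:return None
    s=least_squares(lambda x:np.maximum(np.hypot(*(Q-x).T)-r,-.004),c,loss="soft_l1",f_scale=.002)
    return np.round(s.x,4),len(Q),np.round(Q.mean(0),4),np.round((Q.min(0)+Q.max(0))/2,4),np.round(np.ptp(Q,axis=0),3)
def go(x,y,z,ang=None):
    "shift and turn in row units to bring the grasp point to x,y,z with tool y axis at world angle ang (deg)"
    from scipy.spatial.transform import Rotation as Ro
    o=ctrl.get_obs();R=Ro.from_rotvec(o["tool_rot"]).as_matrix()
    g=np.array(o["eef_pos"])+.167*R[:,2]
    s=R.T@(np.array([x,y,z])-g)/.03
    a=np.degrees(np.arctan2(R[1,1],R[0,1]))
    t=0 if ang is None else -((ang-a+90)%180-90)/8
    print("grasp pt",np.round(g,4),"yaw",round(a,1),"shift",np.round(s,2),"turn",round(t,2),"q",np.round(o["q"],2),"t",round(o["t"],2))
E
python3 - <<'E'
from h import *
for c in("scene","top"):
    P=np.load(c+"0.npz")["P"]
    for n,p,r,a,b in[("recv",(.62,.158),.0285,.108,.126),("base",(.47,.058),.031,.028,.040),("wide",(.623,-.154),.030,.088,.1),("lidknob",(.472,.217),.012,.03,.043),("liddisc",(.472,.217),.031,.006,.018),("ring",(.588,-.4),.053,.018,.027)]:
        print(c,n,circ(P,p,r,a,b))
go(.62,.158,.15,0); go(.62,.158,.15,90)
E
```

```text
scene recv (array([0.6191, 0.1571]), 207, array([0.6182, 0.1576]), array([0.618 , 0.1587]), array([0.056, 0.059]))
scene base (array([0.469 , 0.0584]), 224, array([0.4728, 0.0515]), array([0.4694, 0.057 ]), array([0.062, 0.062]))
scene wide (array([ 0.619, -0.158]), 188, array([ 0.6179, -0.1568]), array([ 0.6184, -0.157 ]), array([0.06, 0.06]))
scene lidknob (array([0.4726, 0.2195]), 44, array([0.4734, 0.2156]), array([0.4732, 0.2185]), array([0.023, 0.027]))
scene liddisc (array([0.4721, 0.2191]), 212, array([0.4761, 0.2112]), array([0.4731, 0.2171]), array([0.06 , 0.065]))
scene ring (array([ 0.5865, -0.399 ]), 445, array([ 0.5892, -0.4004]), array([ 0.5896, -0.3989]), array([0.105, 0.105]))
top recv (array([0.6188, 0.1593]), 225, array([0.6167, 0.1585]), array([0.6177, 0.1588]), array([0.056, 0.056]))
top base (array([0.4715, 0.0588]), 332, array([0.4683, 0.0574]), array([0.4688, 0.0579]), array([0.061, 0.059]))
top wide (array([ 0.6176, -0.1557]), 170, array([ 0.619 , -0.1555]), array([ 0.6178, -0.1555]), array([0.059, 0.058]))
top lidknob (array([0.4729, 0.2183]), 90, array([0.4728, 0.217 ]), array([0.4727, 0.2172]), array([0.023, 0.023]))
top liddisc (array([0.4718, 0.2175]), 468, array([0.4725, 0.216 ]), array([0.4723, 0.2139]), array([0.06, 0.07]))
top ring (array([ 0.5932, -0.3986]), 339, array([ 0.5892, -0.4007]), array([ 0.5977, -0.3985]), array([0.12 , 0.105]))
grasp pt [ 0.1221 -0.5363  0.2377] yaw -77.2 shift [ 21.32 -18.88   2.93] turn -9.65 q [-1.43  0.35  1.65 -0.    1.14 -0.08] t 1.0
grasp pt [ 0.1221 -0.5363  0.2377] yaw -77.2 shift [ 21.32 -18.88   2.93] turn 1.6 q [-1.43  0.35  1.65 -0.    1.14 -0.08] t 1.0
```

Emit:
play_rows(series="1 21.3 -18.9 0 -9.65;1 21.3 -18.9 0 -9.65;1 21.3 -18.9 0 -9.65;1 21.3 -18.9 0 -9.65;1 21.3 -18.9 0 -9.65")

```text
t: 1.62
eef_pos: [0.3047, -0.2804, 0.405]
tool_rot: [2.621, 1.73, 0.0]
wrist_force: [0.6, -1.0, 0.3]
width: 1.003
grip_force: 0.0
```

```bash
python3 -c "
from h import *
go(.618,.1587,.19,0)"
```

```text
grasp pt [ 0.3048 -0.2805  0.238 ] yaw -23.1 shift [17.57  3.85  1.6 ] turn -2.89 q [-0.86  0.1   1.98  0.    1.07 -0.45] t 1.62
```

Emit:
play_rows(series="1 17.5 3.8 1.2 -2.9;1 17.5 3.8 1.2 -2.9;1 17.5 3.8 1.2 -2.9;1 17.5 3.8 1.2 -2.9;1 17.5 3.8 1.2 -2.9")

```text
t: 2.25
eef_pos: [0.4869, -0.027, 0.384]
tool_rot: [2.226, 2.216, 0.001]
wrist_force: [1.1, -0.3, 0.0]
width: 0.999
grip_force: 0.0
```

```bash
python3 -c "
from h import *
go(.618,.1587,.106,0)"
```

```text
grasp pt [ 0.487 -0.027  0.217] yaw -0.3 shift [6.21 4.34 3.7 ] turn -0.03 q [-0.15  0.26  1.83 -0.    1.05 -0.15] t 2.25
```

Emit:
play_rows(series="1 6.2 4.35 1 0;1 6.2 4.35 1 0;1 6.2 4.35 1 0;1 6.2 4.35 1 0;1 6.2 4.35 1 0")

```text
t: 2.88
eef_pos: [0.6179, 0.1585, 0.3527]
tool_rot: [-2.223, -2.219, 0.001]
wrist_force: [-1.0, -0.8, -0.5]
width: 1.001
grip_force: 0.0
```

Run:
```python
from h import *
im,P,d=snap("scene","s1")
cv2.imwrite("pics/s1c.png",cv2.resize(im[60:260,260:500,::-1],None,fx=3,fy=3))
go(.618,.1587,.106,0)
```

```text
grasp pt [0.6172 0.1571 0.1861] yaw -0.2 shift [0.05 0.03 2.67] turn -0.02 q [ 0.18  0.56  1.46 -0.    1.12  0.18] t 2.92
```

View pics/s1c.png

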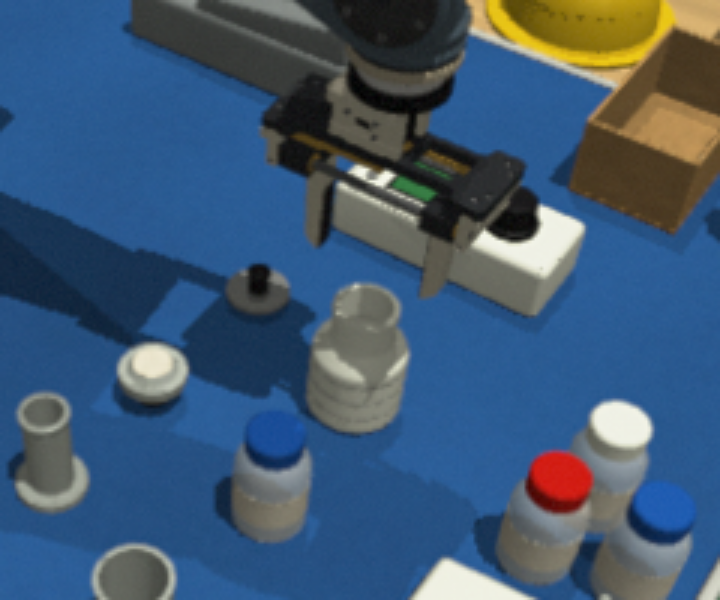

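The open fingers hang above and around the jar's neck (crop ~365,300), so I'm descending and gripping.

Emit:
play_rows(series="1 0 0 2.6 0;1 0 0 2.6 0;0 0 0 2.6 0;0 0 0 2.6 0;0 0 0 2.6 0")

```text
t: 3.55
eef_pos: [0.6177, 0.1564, 0.2776]
tool_rot: [2.226, 2.215, 0.003]
wrist_force: [-0.2, -0.5, -0.2]
width: 0.727
grip_force: 0.0
```

Emit:
play_rows(series="0 0 0 0 0;0 0 0 -1 0;0 0 0 -3 0;0 0 0 -3.5 0;0 0 0 -3.5 0")

```text
t: 4.18
eef_pos: [0.6172, 0.1564, 0.3811]
tool_rot: [2.226, 2.216, 0.001]
wrist_force: [-1.1, 0.2, -4.3]
width: 0.583
grip_force: 30.0
```

Run:
```python
from h import *
go(.5895,-.399,.25,0)
print(ctrl.get_obs()["width"],ctrl.get_obs()["grip_force"])
for c in("scene","top"):
    im,P,d=snap(c)
    for r in ctrl.landmark_of(c,"receiver")[:1]: print(np.round(world(c,r["point"]),3))
go(.5895,-.399,.25,0)
```

```text
grasp pt [0.6173 0.1564 0.2141] yaw -0.3 shift [-18.52  -0.84  -1.2 ] turn -0.03 q [0.18 0.53 1.44 0.   1.17 0.18] t 4.17
0.5826135735517974 29.993823319673538
[0.621 0.162 0.1  ]
[0.615 0.156 0.096]
grasp pt [0.6166 0.1563 0.2118] yaw -0.3 shift [-18.51  -0.82  -1.26] turn -0.03 q [ 0.18  0.53  1.44 -0.    1.17  0.18] t 4.38
```

Emit:
play_rows(series="0 -1 0 -1.3 0;0 -3 0 -1.3 0;0 -18.6 -0.85 -1.3 0;0 -18.6 -0.85 -1.3 0;0 -18.6 -0.85 -1.3 0")

```text
t: 5.0
eef_pos: [0.6055, -0.1227, 0.4186]
tool_rot: [-2.225, -2.215, 0.001]
wrist_force: [1.5, 0.7, -3.4]
width: 0.584
grip_force: 30.0
```

Run:
```python
from h import *
go(.5895,-.401,.25,0)
```

```text
grasp pt [ 0.6052 -0.1226  0.2516] yaw -0.3 shift [-9.28 -0.48  0.05] turn -0.03 q [-0.28  0.46  1.45  0.    1.23 -0.27] t 5.0
```

Emit:
play_rows(series="0 -9.3 -0.5 0 0;0 -9.3 -0.5 0 0;0 -9.3 -0.5 0 0;0 -9.3 -0.5 0 0;0 -9.3 -0.5 0 0")

```text
t: 5.62
eef_pos: [0.5887, -0.4029, 0.4177]
tool_rot: [-2.228, -2.212, 0.001]
wrist_force: [0.6, 0.2, -3.6]
width: 0.584
grip_force: 30.0
```

Emit:
play_rows(series="0 0 0 1 0;0 0 0 2 0;0 0 0 2 0")

```text
t: 6.0
eef_pos: [0.5892, -0.3995, 0.356]
tool_rot: [-2.222, -2.212, 0.001]
wrist_force: [-0.0, -0.2, -3.1]
width: 0.583
grip_force: 30.0
```

Run:
```python
from h import *
go(.5895,-.401,.118,0)
for c in("scene","top"):
    im,P,d=snap(c,c+"2")
    for n,r,a,b in[("receiver",.0285,.17,.215),("seat",.053,.018,.027)]:
        for q in ctrl.landmark_of(c,n)[:1]: print(c,n,np.round(world(c,q["point"]),3))
    print("body",circ(P,(.5895,-.399),.042,.075,.127)); print("ring",circ(P,(.5895,-.399),.053,.018,.027))
    if c=="scene": cv2.imwrite("pics/s2c.png",cv2.resize(im[200:400,120:360,::-1],None,fx=3,fy=3))
```

```text
grasp pt [ 0.5883 -0.3988  0.189 ] yaw -0.3 shift [-0.08  0.05  2.37] turn -0.03 q [-0.66  0.7   1.22  0.    1.24 -0.66] t 6.0
scene receiver [ 0.591 -0.394  0.068]
scene seat [ 0.59  -0.402  0.013]
body (array([ 0.5886, -0.3934]), 462, array([ 0.6196, -0.4077]), array([ 0.6048, -0.397 ]), array([0.056, 0.078]))
ring (array([ 0.5862, -0.3973]), 295, array([ 0.6064, -0.412 ]), array([ 0.5943, -0.3988]), array([0.096, 0.106]))
top receiver [ 0.592 -0.4    0.077]
top seat [ 0.59  -0.399  0.009]
body (array([ 0.5909, -0.3979]), 280, array([ 0.5823, -0.3735]), array([ 0.5871, -0.3899]), array([0.076, 0.071]))
ring (array([ 0.5904, -0.4021]), 186, array([ 0.5826, -0.3724]), array([ 0.5992, -0.3843]), array([0.123, 0.077]))
```

View pics/s2c.png

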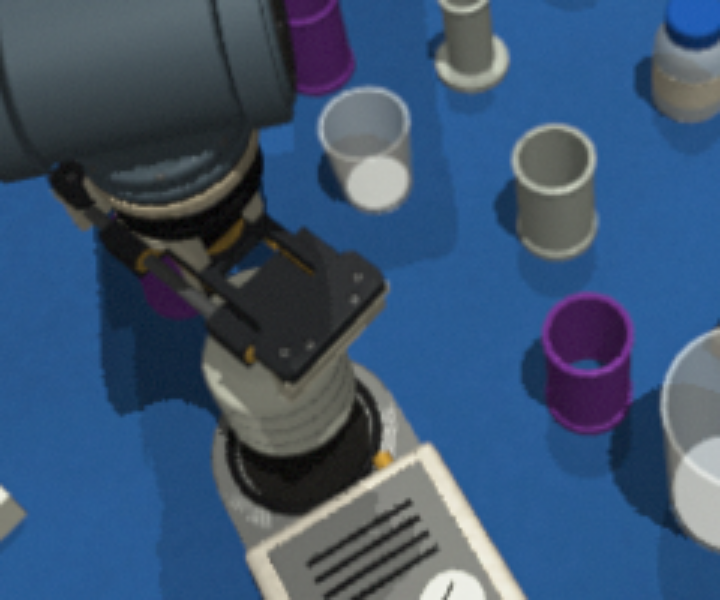

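The jar hangs upright over the seat (crop ~290,420) with no contact on the purple funnel. I'm lowering it.

Emit:
play_rows(series="0 -0.08 0.03 1 0;0 -0.08 0.03 2 0;0 -0.08 0.03 2.2 0;0 -0.08 0.03 2.25 0;0 -0.08 0.03 2.25 0")

```text
t: 6.92
eef_pos: [0.5907, -0.4022, 0.2937]
tool_rot: [2.225, 2.215, 0.0]
wrist_force: [-1.0, 0.2, -2.9]
width: 0.582
grip_force: 30.0
```

Emit:
play_rows(series="0 0 0 0.04 0;0 0 0 0.04 0")

```text
t: 7.18
eef_pos: [0.5908, -0.4023, 0.2928]
tool_rot: [2.225, 2.215, 0.001]
wrist_force: [-0.1, -0.1, 5.9]
width: 0.584
grip_force: 30.0
```

Run:
```python
from h import *
go(.5895,-.401,.118,0)
print(ctrl.get_obs()["wrist_force"])
```

```text
grasp pt [ 0.5911 -0.4025  0.1258] yaw -0.3 shift [ 0.05 -0.06  0.26] turn -0.03 q [-0.66  0.76  1.26 -0.    1.12 -0.66] t 7.17
[-0.09871349 -0.13989287  5.91904307]
```

Emit:
play_rows(series="0 0 0 0.06 0;0 0 0 0.06 0")

```text
t: 7.42
eef_pos: [0.591, -0.4023, 0.2926]
tool_rot: [2.223, 2.214, 0.001]
wrist_force: [-2.5, 2.6, 16.1]
width: 0.588
grip_force: 30.0
```

Run:
```python
from h import *
for k in range(3):
    o=ctrl.get_obs();print(np.round(o["eef_pos"],4),np.round(o["wrist_force"],1),np.round(o["ft_torque"],2))
    snap("top")
for c in("scene","top"):
    im,P,d=snap(c,c+"3")
    for q in ctrl.landmark_of(c,"receiver")[:1]: print(c,np.round(world(c,q["point"]),3))
    Q=P.reshape(-1,3);m=np.hypot(Q[:,0]-.59,Q[:,1]+.4)<.030
    print(np.histogram(Q[m,2],bins=np.arange(.09,.16,.004)))
    if c=="scene": cv2.imwrite("pics/s3c.png",cv2.resize(im[250:400,140:300,::-1],None,fx=4,fy=4))
```

```text
[ 0.591  -0.4023  0.2926] [-2.5  2.6 16.1] [0.55 0.77 0.09]
[ 0.591  -0.4023  0.2926] [-1.7  2.4 14.9] [0.57 0.79 0.08]
[ 0.591  -0.4023  0.2926] [-2.   3.3 14.2] [0.56 0.8  0.09]
scene [ 0.594 -0.398  0.01 ]
(array([13, 45, 21, 13,  6,  5,  3,  8, 11, 23, 29,  1,  2,  3,  1,  1,  0]), array([0.09 , 0.094, 0.098, 0.102, 0.106, 0.11 , 0.114, 0.118, 0.122,
       0.126, 0.13 , 0.134, 0.138, 0.142, 0.146, 0.15 , 0.154, 0.158]))
top [ 0.591 -0.402  0.013]
(array([12, 29, 31, 14, 16, 13, 11,  6, 10, 14, 37,  7,  0,  0,  0,  0,  0]), array([0.09 , 0.094, 0.098, 0.102, 0.106, 0.11 , 0.114, 0.118, 0.122,
       0.126, 0.13 , 0.134, 0.138, 0.142, 0.146, 0.15 , 0.154, 0.158]))
```

View pics/s3c.png

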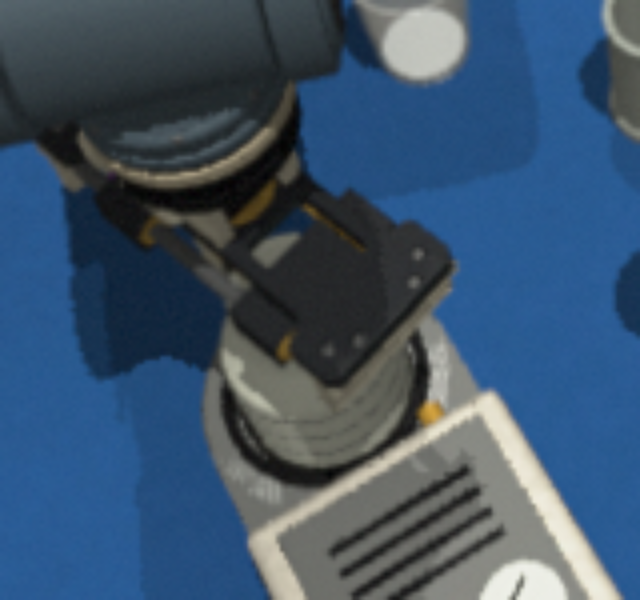

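The jar stands inside the ring (crop ~320,420), with its rim at 0.132 m in depth, so it is seated. I'm easing off and releasing.

Emit:
play_rows(series="0 0 0 -0.06 0;1 0 0 -0.06 0;1 0 0 -0.06 0;1 0 0 -0.06 0;1 0 0 -1.5 0")

```text
t: 8.4
eef_pos: [0.59, -0.4018, 0.3312]
tool_rot: [-2.222, -2.211, 0.001]
wrist_force: [0.3, -0.3, 1.3]
width: 0.955
grip_force: 0.0
```

Run:
```python
from h import *
go(.469,.058,.1958,0)
```

```text
grasp pt [ 0.589  -0.4011  0.1642] yaw -0.3 shift [15.29 -4.08 -0.97] turn -0.03 q [-0.66  0.72  1.23 -0.    1.19 -0.66] t 8.4
```

Emit:
play_rows(series="1 0 0 -1 0;1 15.3 -4.05 -1 0;1 15.3 -4.05 -1 0;1 15.3 -4.05 -1 0;1 15.3 -4.05 -1 0")

```text
t: 9.02
eef_pos: [0.5268, -0.1584, 0.3644]
tool_rot: [2.227, 2.216, 0.0]
wrist_force: [1.1, 0.6, -0.0]
width: 0.999
grip_force: 0.0
```

Run:
```python
from h import *
for c in("scene","top"):
    im,P,d=snap(c)
    print(circ(P,(.5895,-.399),.0285,.124,.14),circ(P,(.5895,-.399),.042,.05,.08))
    np.savez(f"{c}4.npz",P=P)
go(.469,.058,.1,0)
```

```text
(array([ 0.5933, -0.3956]), 301, array([ 0.5944, -0.3985]), array([ 0.5931, -0.398 ]), array([0.058, 0.056])) (array([ 0.5925, -0.3983]), 375, array([ 0.6075, -0.4053]), array([ 0.5932, -0.3984]), array([0.083, 0.083]))
(array([ 0.5896, -0.399 ]), 222, array([ 0.5926, -0.3985]), array([ 0.5919, -0.3986]), array([0.055, 0.059])) (array([ 0.5924, -0.4001]), 209, array([ 0.5824, -0.3791]), array([ 0.5868, -0.3984]), array([0.073, 0.083]))
grasp pt [ 0.5261 -0.1557  0.1974] yaw -0.1 shift [ 7.12 -1.91  3.26] turn -0.01 q [-0.37  0.39  1.7   0.    1.05 -0.37] t 9.12
```

Emit:
play_rows(series="1 7.15 -1.9 0 0;1 7.15 -1.9 0 0;1 7.15 -1.9 0 0;1 7.15 -1.9 0 0;1 7.15 -1.9 2 0")

```text
t: 9.75
eef_pos: [0.4727, 0.0563, 0.3067]
tool_rot: [2.219, 2.215, 0.01]
wrist_force: [0.5, -1.5, -1.8]
width: 1.003
grip_force: 0.0
```

Run:
```python
from h import *
go(.469,.058,.030,0)
for c in("scene","top"):
    im,P,d=snap(c)
    print(circ(P,(.469,.058),.031,.028,.04))
go(.469,.058,.030,0)
```

```text
grasp pt [0.4741 0.0563 0.1397] yaw -0.1 shift [ 0.06 -0.2   3.66] turn -0.01 q [0.02 0.35 1.93 0.   0.85 0.02] t 9.75
(array([0.4692, 0.0579]), 229, array([0.4732, 0.0511]), array([0.4698, 0.0564]), array([0.064, 0.063]))
None
grasp pt [0.469  0.0547 0.1336] yaw -0.2 shift [0.11 0.03 3.45] turn -0.03 q [ 0.02  0.36  1.94 -0.    0.85  0.02] t 9.85
```

Emit:
play_rows(series="1 0.08 0 1.5 0;1 0.08 0 3.2 0;1 0.08 0 3.45 0;1 0.08 0 3.45 0;0 0.08 0 3.45 0")

```text
t: 10.48
eef_pos: [0.4724, 0.0569, 0.2028]
tool_rot: [2.225, 2.215, 0.003]
wrist_force: [-0.2, -0.2, 0.2]
width: 0.936
grip_force: 0.0
```

Emit:
play_rows(series="0 0 0 0 0;0 0 0 0 0;0 0 0 0 0;0 0 0 -1 0;0 0 0 -3 0")

```text
t: 11.1
eef_pos: [0.4711, 0.057, 0.2904]
tool_rot: [-2.224, -2.214, 0.005]
wrist_force: [0.6, -0.1, -1.2]
width: 0.655
grip_force: 30.0
```

Run:
```python
from h import *
print(ctrl.get_obs()["width"],ctrl.get_obs()["grip_force"])
go(.592,-.401,.23,0)
```

```text
0.6545082358626995 29.999355347827077
grasp pt [0.4703 0.057  0.1234] yaw -0.3 shift [-15.25   4.11  -3.57] turn -0.03 q [ 0.02  0.38  1.94 -0.    0.82  0.03] t 11.1
```

Emit:
play_rows(series="0 0 0 -2 0;0 -1 0.3 -3.6 0;0 -15.2 4.05 -3.6 0;0 -15.2 4.05 -3.6 0;0 -15.2 4.05 -3.6 0")

```text
t: 11.72
eef_pos: [0.5276, -0.1564, 0.3989]
tool_rot: [2.226, 2.216, 0.0]
wrist_force: [0.4, 0.1, -0.7]
width: 0.655
grip_force: 30.0
```

Run:
```python
from h import *
go(.592,-.3995,.22,0)
for c in("scene","top"):
    im,P,d=snap(c)
    o=ctrl.get_obs();g=np.array(o["eef_pos"])
    for q in ctrl.landmark_of(c,"filter_base")[:1]: print(c,np.round(world(c,q["point"]),3),g)
go(.592,-.3995,.22,0)
```

```text
grasp pt [ 0.5276 -0.1564  0.2319] yaw -0.3 shift [-8.09  2.18  0.4 ] turn -0.03 q [-0.37  0.36  1.66  0.    1.13 -0.37] t 11.72
scene [ 0.532 -0.151  0.196] [ 0.52864148 -0.16208643  0.39879107]
grasp pt [ 0.5272 -0.1552  0.2313] yaw -0.4 shift [-8.13  2.21  0.37] turn -0.05 q [-0.37  0.36  1.66  0.    1.13 -0.36] t 11.93
```

Emit:
play_rows(series="0 -8.15 2.2 0.3 0;0 -8.15 2.2 0.3 0;0 -8.15 2.2 0.3 0;0 -8.15 2.2 0.3 0;0 -8.15 2.2 1 0")

```text
t: 12.55
eef_pos: [0.5928, -0.4013, 0.3689]
tool_rot: [2.227, 2.213, 0.0]
wrist_force: [0.7, 0.2, -2.5]
width: 0.653
grip_force: 30.0
```

Emit:
play_rows(series="0 0 0 0 0;0 0 0 0 0")

```text
t: 12.8
eef_pos: [0.5928, -0.3976, 0.3695]
tool_rot: [-2.225, -2.218, -0.0]
wrist_force: [-0.9, -0.3, -1.1]
width: 0.654
grip_force: 30.0
```

Run:
```python
from h import *
go(.592,-.3985,.138,0)
for c in("scene","top"):
    im,P,d=snap(c,c+"5")
    Q=P.reshape(-1,3);m=np.hypot(Q[:,0]-.592,Q[:,1]+.3985)<.04
    for q in ctrl.landmark_of(c,"filter_base")[:1]: print(c,np.round(world(c,q["point"]),3))
    for z in(.15,.16,.17,.18,.19,.2): 
        b=Q[m&(abs(Q[:,2]-z)<.005)]; print(z,len(b),np.round(b.min(0),4)[:2] if len(b) else"",np.round(b.max(0),4)[:2] if len(b) else"")
    print(circ(P,(.592,-.3985),.0285,.124,.136))
    if c=="scene": cv2.imwrite("pics/s5c.png",cv2.resize(im[230:380,140:300,::-1],None,fx=4,fy=4))
go(.592,-.3985,.138,0)
```

```text
grasp pt [ 0.5928 -0.3975  0.2025] yaw -0.2 shift [-0.03 -0.03  2.15] turn -0.02 q [-0.66  0.69  1.2   0.    1.25 -0.65] t 12.8
scene [ 0.598 -0.396  0.17 ]
0.15 0  
0.16 0  
0.17 0  
0.18 0  
0.19 11 [ 0.5898 -0.4265] [ 0.6196 -0.4111]
0.2 152 [ 0.562  -0.4267] [ 0.6207 -0.3722]
(array([ 0.5921, -0.3953]), 144, array([ 0.6052, -0.412 ]), array([ 0.5964, -0.4051]), array([0.051, 0.042]))
0.15 0  
0.16 0  
0.17 0  
0.18 0  
0.19 15 [ 0.577 -0.391] [ 0.6307 -0.3683]
0.2 99 [ 0.5774 -0.3967] [ 0.6309 -0.3669]
(array([ 0.5922, -0.401 ]), 107, array([ 0.5878, -0.3813]), array([ 0.5915, -0.3898]), array([0.054, 0.04 ]))
grasp pt [ 0.5927 -0.3986  0.2029] yaw -0.2 shift [ 0.   -0.03  2.16] turn -0.03 q [-0.66  0.69  1.2   0.    1.25 -0.65] t 13.0
```

View pics/s5c.png

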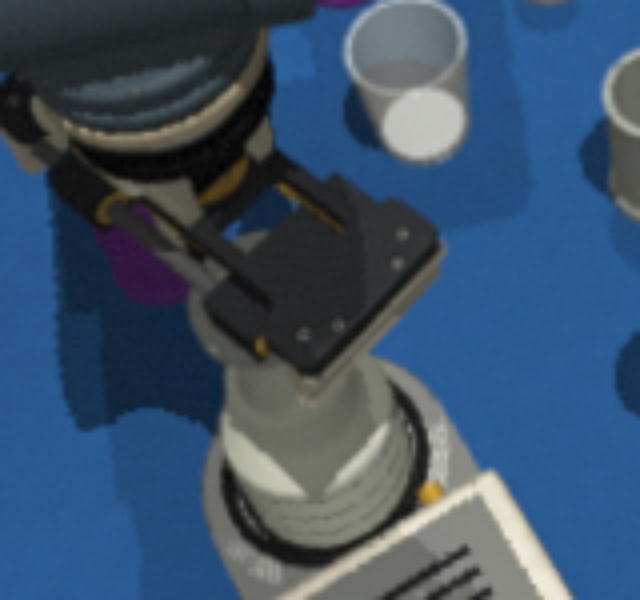

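The base is held level above the jar mouth (crop ~310,390), nearly concentric. I'm lowering it.

Emit:
play_rows(series="0 -0.05 -0.02 0.7 0;0 -0.05 -0.02 1.3 0;0 -0.05 -0.02 1.7 0;0 -0.05 -0.02 1.9 0;0 -0.05 -0.02 1.9 0")

```text
t: 13.62
eef_pos: [0.5918, -0.4008, 0.3114]
tool_rot: [-2.226, -2.216, 0.0]
wrist_force: [-0.3, -0.5, -0.8]
width: 0.653
grip_force: 30.0
```

Emit:
play_rows(series="0 0 0 0.05 0;0 0 0 0.05 0")

```text
t: 13.88
eef_pos: [0.5918, -0.4008, 0.3107]
tool_rot: [2.226, 2.216, 0.0]
wrist_force: [-0.5, 0.1, -2.6]
width: 0.657
grip_force: 30.0
```

Run:
```python
from h import *
go(.592,-.3985,.138,0)
o=ctrl.get_obs();print(o["wrist_force"],o["ft_torque"])
```

```text
grasp pt [ 0.5919 -0.4009  0.1437] yaw -0.3 shift [0.08 0.   0.19] turn -0.03 q [-0.66  0.74  1.25  0.    1.15 -0.66] t 13.88
[-0.47136489  0.13769918 -2.58311559] [-0.05516442 -0.09624615 -0.03243409]
```

Emit:
play_rows(series="0 0 0 0.06 0;0 0 0 0.06 0")

```text
t: 14.12
eef_pos: [0.5919, -0.4009, 0.3092]
tool_rot: [2.226, 2.216, 0.0]
wrist_force: [-0.4, -0.2, 4.1]
width: 0.655
grip_force: 30.0
```

Emit:
play_rows(series="0 0 0 0.06 0;0 0 0 0.06 0")

```text
t: 14.38
eef_pos: [0.5919, -0.4009, 0.3092]
tool_rot: [2.225, 2.215, 0.0]
wrist_force: [-5.1, 3.7, 14.8]
width: 0.654
grip_force: 30.0
```

Emit:
play_rows(series="0 0 0 -0.08 0;1 0 0 -0.08 0;1 0 0 -0.08 0;1 0 0 -0.08 0;1 0 0 -1 0")

```text
t: 15.0
eef_pos: [0.5915, -0.4006, 0.3347]
tool_rot: [-2.223, -2.213, 0.001]
wrist_force: [-0.3, 0.0, 0.9]
width: 0.988
grip_force: 0.0
```

Emit:
play_rows(series="1 0 0 -1 0;1 8 0.9 -1 0;1 8 0.9 -1 0;1 8 0.9 -1 0;1 8 0.9 -1 0")

```text
t: 15.62
eef_pos: [0.6199, -0.1587, 0.3668]
tool_rot: [2.226, 2.217, 0.0]
wrist_force: [0.5, -0.6, 0.5]
width: 1.001
grip_force: 0.0
```

Run:
```python
from h import *
for c in("scene","top"):
    im,P,d=snap(c,c+"6")
    for q in ctrl.landmark_of(c,"filter_base")[:2]: print(c,np.round(world(c,q["point"]),3),q["confidence"])
    print(circ(P,(.592,-.3985),.031,.138,.1475),circ(P,(.592,-.3985),.018,.1475,.16))
    Q=P.reshape(-1,3);m=np.hypot(Q[:,0]-.592,Q[:,1]+.3985)<.015;print(np.median(Q[m,2]))
    print("wide",circ(P,(.618,-.156),.03,.088,.1))
    if c=="scene": cv2.imwrite("pics/s6c.png",cv2.resize(im[230:380,120:320,::-1],None,fx=4,fy=4))
go(.618,-.156,.2,0)
```

```text
scene [ 0.597 -0.396  0.107] 0.93
(array([ 0.5929, -0.3953]), 496, array([ 0.5977, -0.4004]), array([ 0.5938, -0.3988]), array([0.061, 0.061])) (array([ 0.5937, -0.4   ]), 337, array([ 0.5942, -0.4003]), array([ 0.5943, -0.3999]), array([0.039, 0.041]))
0.15069368611871245
wide (array([ 0.6182, -0.157 ]), 191, array([ 0.6182, -0.157 ]), array([ 0.6181, -0.157 ]), array([0.06 , 0.061]))
top [ 0.593 -0.403  0.109] 0.96
(array([ 0.5949, -0.3997]), 392, array([ 0.591 , -0.3973]), array([ 0.5918, -0.3993]), array([0.059, 0.062])) (array([ 0.5904, -0.3991]), 270, array([ 0.5906, -0.3985]), array([ 0.5905, -0.3958]), array([0.04 , 0.048]))
0.15105013906898002
wide None
grasp pt [ 0.6201 -0.1603  0.1998] yaw -0.2 shift [ 0.14 -0.07 -0.01] turn -0.02 q [-0.33  0.55  1.44 -0.    1.15 -0.32] t 15.82
```

View pics/s6c.png

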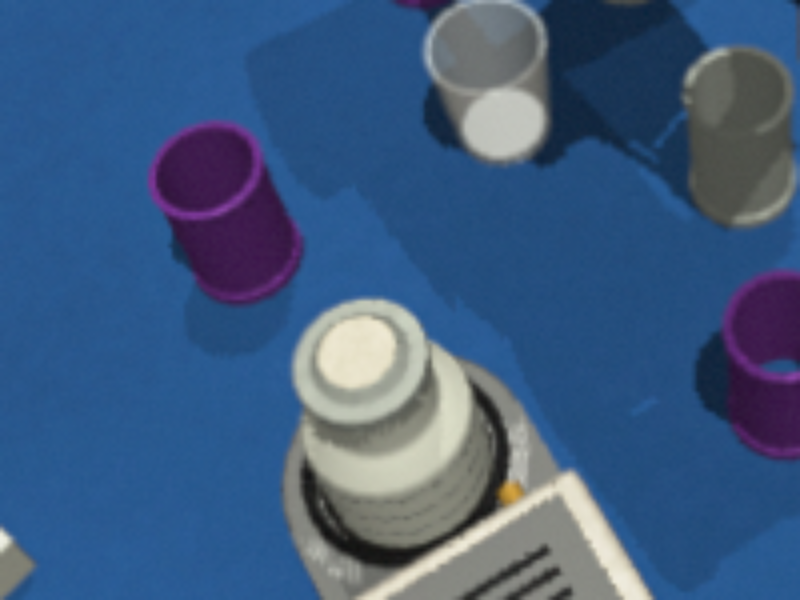

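The base is fully seated, with its disc top at 0.151 m, and the white disc is centred (crop 355,350). The gripper is already above the wide funnel.

Emit:
play_rows(series="1 0.1 -0.05 2 0;1 0.1 -0.05 4 0;1 0.1 -0.05 4.05 0;1 0.1 -0.05 4.05 0;0 0.1 -0.05 4.05 0")

```text
t: 16.45
eef_pos: [0.6191, -0.1585, 0.248]
tool_rot: [2.224, 2.213, 0.003]
wrist_force: [-0.2, 0.0, 0.4]
width: 0.943
grip_force: 0.0
```

Emit:
play_rows(series="0 0 0 0 0;0 0 0 0 0;0 0 0 0 0;0 0 0 -1 0;0 0 0 -3 0")

```text
t: 17.08
eef_pos: [0.6178, -0.1578, 0.3337]
tool_rot: [-2.223, -2.213, 0.004]
wrist_force: [0.9, 0.1, -2.0]
width: 0.624
grip_force: 30.0
```

Run:
```python
from h import *
print(ctrl.get_obs()["width"],ctrl.get_obs()["grip_force"])
go(.592,-.399,.265,0)
```

```text
0.6240063699948801 29.975459715351462
grasp pt [ 0.6169 -0.1575  0.1667] yaw -0.3 shift [-8.05 -0.81 -3.29] turn -0.03 q [-0.32  0.58  1.47 -0.    1.09 -0.32] t 17.07
```

Emit:
play_rows(series="0 0 0 -2 0;0 0 0 -3.3 0;0 -8.05 -0.8 -3.3 0;0 -8.05 -0.8 -3.3 0;0 -8.05 -0.8 -3.3 0")

```text
t: 17.7
eef_pos: [0.5986, -0.346, 0.434]
tool_rot: [-2.226, -2.216, 0.0]
wrist_force: [0.4, -0.3, -2.4]
width: 0.627
grip_force: 30.0
```

Emit:
play_rows(series="0 -2 -0.2 0 0;0 -2 -0.2 0 0")

```text
t: 17.95
eef_pos: [0.5913, -0.4082, 0.4328]
tool_rot: [-2.23, -2.211, 0.001]
wrist_force: [-0.5, 0.5, -2.7]
width: 0.628
grip_force: 30.0
```

Run:
```python
from h import *
go(.592,-.399,.2235,0)
```

```text
grasp pt [ 0.5911 -0.4082  0.2658] yaw -0.5 shift [0.31 0.03 1.41] turn -0.06 q [-0.67  0.65  1.11 -0.    1.38 -0.66] t 17.95
```

Emit:
play_rows(series="0 0.3 0.03 0 -0.06;0 0.3 0.03 0 -0.06;0 0.3 0.03 0 -0.06")

```text
t: 18.32
eef_pos: [0.5941, -0.3941, 0.4346]
tool_rot: [2.215, 2.227, 0.0]
wrist_force: [-0.1, 0.1, -2.4]
width: 0.628
grip_force: 30.0
```

Run:
```python
from h import *
go(.592,-.399,.2235,0)
for c in("scene","top"):
    im,P,d=snap(c,c+"7")
    Q=P.reshape(-1,3);m=np.hypot(Q[:,0]-.592,Q[:,1]+.399)<.042
    for q in ctrl.landmark_of(c,"wide_funnel")[:3]: print(c,np.round(world(c,q["point"]),3))
    for z in(.18,.188,.2,.22,.24): 
        b=Q[m&(abs(Q[:,2]-z)<.006)]; print(z,len(b),np.round(b.min(0),4)[:2] if len(b) else"",np.round(b.max(0),4)[:2] if len(b) else "")
    print("funnel",circ(P,(.592,-.399),.029,.20,.235),"flange",circ(P,(.592,-.399),.031,.138,.1475))
    if c=="scene": cv2.imwrite("pics/s7c.png",cv2.resize(im[210:360,120:320,::-1],None,fx=4,fy=4))
go(.592,-.399,.2235,0)
```

```text
grasp pt [ 0.5941 -0.3942  0.2676] yaw 0.3 shift [-0.16 -0.07  1.47] turn 0.04 q [-0.65  0.64  1.13  0.    1.38 -0.66] t 18.32
scene [ 0.427 -0.365  0.001]
scene [ 0.72  -0.248 -0.001]
scene [ 0.362 -0.153  0.007]
0.18 0  
0.188 53 [ 0.5913 -0.4227] [ 0.6256 -0.3652]
0.2 168 [ 0.5808 -0.4221] [ 0.6257 -0.3678]
0.22 82 [ 0.5891 -0.4208] [ 0.6241 -0.3808]
0.24 60 [ 0.5737 -0.4207] [ 0.6204 -0.4047]
funnel (array([ 0.5943, -0.3917]), 251, array([ 0.6141, -0.4067]), array([ 0.6061, -0.3971]), array([0.038, 0.048])) flange (array([ 0.5905, -0.3972]), 352, array([ 0.6058, -0.407 ]), array([ 0.5957, -0.4001]), array([0.057, 0.058]))
top [ 0.598 -0.392  0.191]
top [ 0.72  -0.252  0.   ]
0.18 0  
0.188 30 [ 0.5627 -0.4087] [ 0.6156 -0.3624]
0.2 130 [ 0.5616 -0.4083] [ 0.6223 -0.3619]
0.22 78 [ 0.5644 -0.4034] [ 0.6198 -0.3641]
0.24 79 [ 0.5644 -0.4019] [ 0.621  -0.3646]
funnel (array([ 0.5929, -0.3941]), 232, array([ 0.5875, -0.3758]), array([ 0.5924, -0.3857]), array([0.057, 0.044])) flange (array([ 0.5949, -0.4021]), 186, array([ 0.5804, -0.385 ]), array([ 0.5895, -0.3943]), array([0.054, 0.052]))
grasp pt [ 0.5938 -0.3951  0.2673] yaw 0.2 shift [-0.13 -0.06  1.46] turn 0.03 q [-0.65  0.64  1.13 -0.    1.38 -0.66] t 18.52
```

View pics/s7c.png

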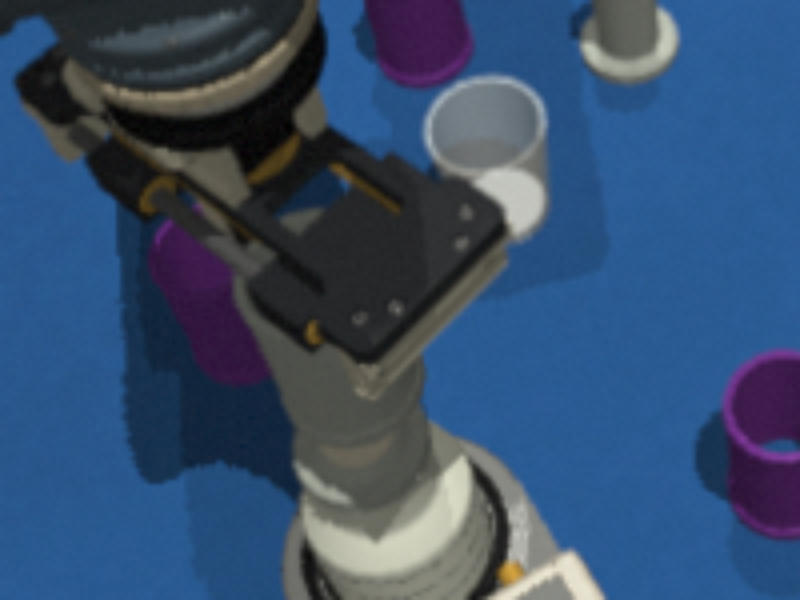

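The funnel hangs over the base (crop ~350,420) but about 6 mm toward +y. I'm correcting while lowering.

Emit:
play_rows(series="0 -0.2 -0.04 0 0;0 -0.2 -0.04 0 0;0 -0.2 -0.04 0.5 0;0 -0.2 -0.04 0.5 0;0 -0.2 -0.04 0.5 0")

```text
t: 19.15
eef_pos: [0.5925, -0.4014, 0.419]
tool_rot: [-2.217, -2.225, 0.0]
wrist_force: [0.1, -0.4, -2.1]
width: 0.626
grip_force: 30.0
```

Run:
```python
from h import *
for c in("scene","top"):
    im,P,d=snap(c,c+"8")
    Q=P.reshape(-1,3);m=np.hypot(Q[:,0]-.592,Q[:,1]+.399)<.042
    for z in(.175,.2): 
        b=Q[m&(abs(Q[:,2]-z)<.006)]; print(z,len(b),np.round(b.min(0),4)[:2] if len(b) else"",np.round(b.max(0),4)[:2] if len(b) else "")
    print("funnel",circ(P,(.592,-.399),.029,.19,.225))
go(.592,-.399,.2235,0)
```

```text
0.175 92 [ 0.5882 -0.4297] [ 0.6242 -0.3728]
0.2 78 [ 0.5852 -0.4277] [ 0.6223 -0.3858]
funnel (array([ 0.5928, -0.3987]), 199, array([ 0.6102, -0.4176]), array([ 0.6031, -0.4068]), array([0.038, 0.042]))
0.175 60 [ 0.5611 -0.4171] [ 0.6185 -0.3686]
0.2 88 [ 0.5626 -0.4139] [ 0.6178 -0.3714]
funnel (array([ 0.5912, -0.4008]), 235, array([ 0.5861, -0.3828]), array([ 0.591 , -0.3926]), array([0.057, 0.043]))
grasp pt [ 0.5926 -0.4014  0.2525] yaw 0.2 shift [ 0.08 -0.02  0.97] turn 0.03 q [-0.66  0.65  1.14  0.    1.35 -0.66] t 19.25
```

Now centred at about (0.592, -0.399), so I'm lowering onto the base.

Emit:
play_rows(series="0 0 0 0.4 0;0 0 0 0.7 0;0 0 0 0.85 0;0 0 0 0.9 0;0 0 0 0.9 0")

```text
t: 19.88
eef_pos: [0.5925, -0.4014, 0.3923]
tool_rot: [2.217, 2.226, 0.0]
wrist_force: [0.1, 0.0, -2.9]
width: 0.624
grip_force: 30.0
```

Emit:
play_rows(series="0 0 0 0.06 0;0 0 0 0.06 0")

```text
t: 20.12
eef_pos: [0.5925, -0.4014, 0.3905]
tool_rot: [2.217, 2.226, -0.0]
wrist_force: [-0.2, 0.8, -2.6]
width: 0.624
grip_force: 30.0
```

Emit:
play_rows(series="0 0 0 0.06 0;0 0 0 0.06 0")

```text
t: 20.38
eef_pos: [0.5925, -0.4015, 0.3895]
tool_rot: [2.216, 2.225, 0.0]
wrist_force: [-0.6, 0.6, 2.6]
width: 0.627
grip_force: 30.0
```

Emit:
play_rows(series="0 0 0 0.06 0;0 0 0 0.06 0")

```text
t: 20.62
eef_pos: [0.5926, -0.4015, 0.3894]
tool_rot: [2.215, 2.223, 0.001]
wrist_force: [-3.6, 1.6, 12.3]
width: 0.624
grip_force: 30.0
```

Emit:
play_rows(series="0 0 0 -0.08 0;1 0 0 -0.08 0;1 0 0 -0.08 0;1 0 0 -0.08 0;1 0 0 -1.5 0")

```text
t: 21.25
eef_pos: [0.5923, -0.4014, 0.4288]
tool_rot: [-2.213, -2.221, 0.001]
wrist_force: [-0.2, 0.4, -0.1]
width: 0.983
grip_force: 0.0
```

Emit:
play_rows(series="1 2 -0.4 0 0;1 20.5 -4 0 0;1 20.5 -4 0 0;1 20.5 -4 0 0;1 20.5 -4 0 0")

```text
t: 21.88
eef_pos: [0.5309, -0.0944, 0.432]
tool_rot: [2.217, 2.225, 0.001]
wrist_force: [0.7, -0.1, -0.3]
width: 0.998
grip_force: 0.0
```

Run:
```python
from h import *
for c in("scene","top"):
    im,P,d=snap(c,c+"9")
    print(circ(P,(.592,-.399),.030,.231,.245),circ(P,(.592,-.399),.029,.17,.22))
    if c=="scene": cv2.imwrite("pics/s9c.png",cv2.resize(im[210:360,120:320,::-1],None,fx=4,fy=4))
go(.4727,.2175,.2,0)
```

```text
(array([ 0.5938, -0.4   ]), 356, array([ 0.5928, -0.3989]), array([ 0.5928, -0.3987]), array([0.061, 0.06 ])) (array([ 0.5939, -0.3998]), 890, array([ 0.5949, -0.4   ]), array([ 0.5941, -0.4005]), array([0.058, 0.055]))
(array([ 0.5912, -0.3986]), 269, array([ 0.5923, -0.401 ]), array([ 0.5919, -0.3994]), array([0.059, 0.06 ])) (array([ 0.5909, -0.3987]), 586, array([ 0.5912, -0.3989]), array([ 0.5904, -0.3987]), array([0.057, 0.058]))
grasp pt [ 0.5306 -0.0918  0.2652] yaw 0.5 shift [10.32 -1.85  2.18] turn 0.06 q [-0.26  0.3   1.65  0.    1.19 -0.27] t 21.98
```

View pics/s9c.png

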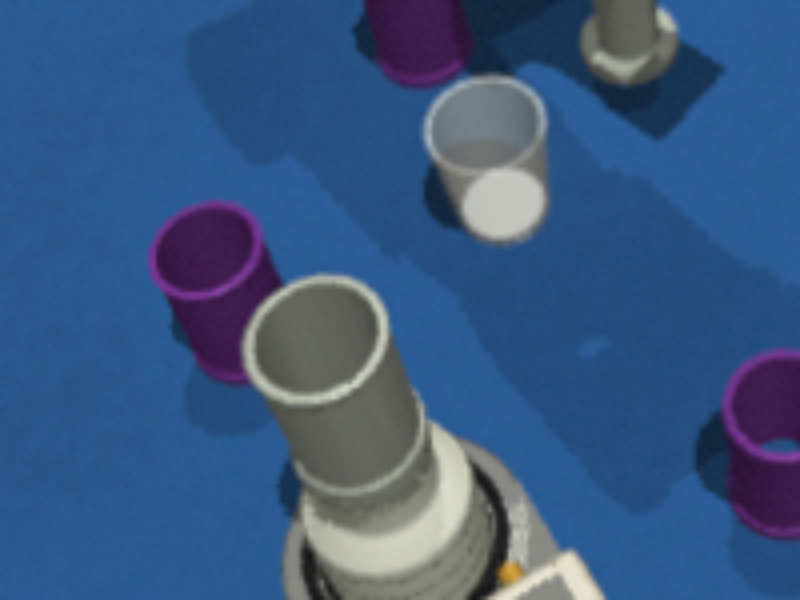

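The funnel stands upright and seated on the base (crop 315,340), centred at (0.592, -0.399). Now for the lid.

Emit:
play_rows(series="1 10.3 -1.85 2 0;1 10.3 -1.85 2 0;1 10.3 -1.85 2 0;1 10.3 -1.85 2 0;1 10.3 -1.85 2 0")

```text
t: 22.6
eef_pos: [0.476, 0.2072, 0.3731]
tool_rot: [2.217, 2.225, 0.001]
wrist_force: [1.3, -1.0, 0.1]
width: 1.002
grip_force: 0.0
```

Emit:
play_rows(series="0.5 1.6 -0.3 0 0;0.5 1.6 -0.3 0 0;0.5 1.6 -0.3 0 0")

```text
t: 22.98
eef_pos: [0.4673, 0.2531, 0.3732]
tool_rot: [2.217, 2.226, -0.0]
wrist_force: [-0.2, -0.2, 0.8]
width: 0.729
grip_force: 0.0
```

Run:
```python
from h import *
go(.4727,.2175,.034,0)
snap("scene")
go(.4727,.2175,.034,0)
```

```text
grasp pt [0.4673 0.2531 0.2062] yaw 0.2 shift [-1.18  0.17  5.74] turn 0.03 q [ 0.41  0.35  1.73 -0.    1.06  0.41] t 22.98
grasp pt [0.4674 0.2527 0.2062] yaw 0.2 shift [-1.17  0.17  5.74] turn 0.02 q [ 0.41  0.35  1.73 -0.    1.06  0.41] t 23.02
```

Emit:
play_rows(series="0.6 -1.18 0.17 2 0;0.6 -1.18 0.17 4 0;0.6 -1.18 0.17 4.5 0;0.6 -1.18 0.17 4.5 0;0.6 -1.18 0.17 4.5 0")

```text
t: 23.65
eef_pos: [0.4729, 0.2178, 0.2394]
tool_rot: [2.218, 2.224, 0.003]
wrist_force: [-0.1, -0.8, 0.7]
width: 0.597
grip_force: 0.0
```

Run:
```python
from h import *
go(.4727,.2175,.036,0)
im,P,d=snap("scene","s10")
print(circ(P,(.4727,.2175),.031,.006,.018))
cv2.imwrite("pics/s10c.png",cv2.resize(im[80:200,270:430,::-1],None,fx=4,fy=4))
go(.4727,.2175,.036,0)
```

```text
grasp pt [0.4731 0.2179 0.0724] yaw 0.2 shift [-0.02 -0.02  1.21] turn 0.02 q [ 0.34  0.54  1.85 -0.    0.75  0.34] t 23.65
(array([0.4725, 0.2185]), 209, array([0.4759, 0.2117]), array([0.4731, 0.2165]), array([0.06 , 0.061]))
grasp pt [0.4731 0.2182 0.0725] yaw 0.2 shift [-0.02 -0.02  1.22] turn 0.02 q [ 0.34  0.53  1.85 -0.    0.75  0.34] t 23.7
```

View pics/s10c.png

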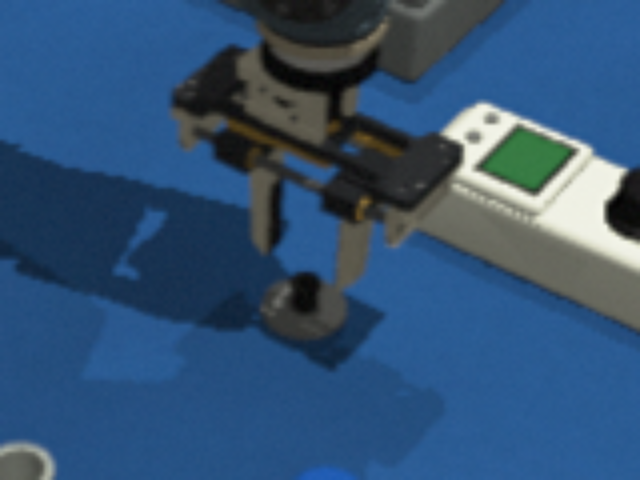

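The fingers straddle the lid's knob (crop 305,285), so I'm descending and gripping.

Emit:
play_rows(series="0.6 0 0 0.8 0;0.6 0 0 1.2 0;0.6 0 0 1.2 0;0 0 0 1.2 0;0 0 0 1.2 0")

```text
t: 24.32
eef_pos: [0.4724, 0.2183, 0.2028]
tool_rot: [2.217, 2.225, 0.002]
wrist_force: [0.2, -0.3, -0.1]
width: 0.431
grip_force: 0.0
```

Emit:
play_rows(series="0 0 0 0 0;0 0 0 0 0;0 0 0 0 0;0 0 0 0 0;0 0 0 0 0")

```text
t: 24.95
eef_pos: [0.4724, 0.2183, 0.2024]
tool_rot: [2.217, 2.225, 0.001]
wrist_force: [0.6, 0.0, 3.9]
width: 0.237
grip_force: 30.0
```

Emit:
play_rows(series="0 0 0 -1 0;0 0 0 -3 0;0 0 0 -5 0;0 0 0 -7 0;0 0 0 -8.9 0")

```text
t: 25.58
eef_pos: [0.4717, 0.2181, 0.471]
tool_rot: [-2.217, -2.225, 0.001]
wrist_force: [1.7, 0.8, 0.2]
width: 0.238
grip_force: 30.0
```

Emit:
play_rows(series="0 -1 0.2 -0.2 0;0 -20 4 -0.2 0;0 -20 4 -0.2 0;0 -20 4 -0.2 0;0 -20 4 -0.2 0")

```text
t: 26.2
eef_pos: [0.5282, -0.0587, 0.4749]
tool_rot: [-2.217, -2.225, 0.0]
wrist_force: [0.2, 1.3, -0.3]
width: 0.237
grip_force: 30.0
```

Run:
```python
from h import *
o=ctrl.get_obs();print(o["width"],o["grip_force"])
go(.592,-.399,.31,0)
```

```text
0.23664818310811198 30.001025260426104
grasp pt [ 0.5281 -0.0586  0.3079] yaw 0.2 shift [-11.35   2.09  -0.08] turn 0.03 q [-0.2   0.25  1.61  0.    1.28 -0.2 ] t 26.2
```

Emit:
play_rows(series="0 -11.3 2.1 0 0;0 -11.3 2.1 0 0;0 -11.3 2.1 0 0;0 -11.3 2.1 0 0;0 -11.3 2.1 0 0")

```text
t: 26.82
eef_pos: [0.5866, -0.3657, 0.4746]
tool_rot: [-2.217, -2.225, -0.0]
wrist_force: [1.7, -0.5, -0.1]
width: 0.238
grip_force: 30.0
```

Emit:
play_rows(series="0 -0.8 0.1 0 0;0 -0.8 0.1 0 0;0 -0.8 0.1 0 0")

```text
t: 27.2
eef_pos: [0.5897, -0.3869, 0.4748]
tool_rot: [-2.216, -2.225, -0.0]
wrist_force: [-0.5, 0.2, -0.1]
width: 0.238
grip_force: 30.0
```

Run:
```python
from h import *
go(.592,-.399,.27,0)
```

```text
grasp pt [ 0.5896 -0.3868  0.3078] yaw 0.2 shift [-0.41  0.08  1.26] turn 0.03 q [-0.65  0.6   1.1   0.    1.45 -0.65] t 27.2
```

Emit:
play_rows(series="0 -0.4 0.08 0.2 0;0 -0.4 0.08 0.2 0;0 -0.4 0.08 0.2 0;0 -0.4 0.08 0.2 0")

```text
t: 27.7
eef_pos: [0.5921, -0.3994, 0.4694]
tool_rot: [2.217, 2.226, 0.0]
wrist_force: [-0.4, -0.1, -0.2]
width: 0.236
grip_force: 30.0
```

Run:
```python
from h import *
for c in("scene","top"):
    im,P,d=snap(c,c+"11")
    Q=P.reshape(-1,3);m=np.hypot(Q[:,0]-.592,Q[:,1]+.399)<.042
    for q in ctrl.landmark_of(c,"lid")[:1]: print(c,np.round(world(c,q["point"]),3))
    b=Q[m&(abs(Q[:,2]-.279)<.008)]; print(len(b),b.min(0),b.max(0))
    print("disc",circ(P,(.592,-.399),.031,.272,.287),"rim",circ(P,(.592,-.399),.030,.231,.245))
    if c=="scene": cv2.imwrite("pics/s11c.png",cv2.resize(im[190:340,120:320,::-1],None,fx=4,fy=4))
go(.592,-.399,.27,0)
```

```text
scene [ 0.596 -0.399  0.268]
361 [ 0.56797559 -0.42976722  0.27291126] [ 0.62068769 -0.40603422  0.28671489]
disc (array([ 0.5946, -0.3954]), 361, array([ 0.5952, -0.4174]), array([ 0.5943, -0.4179]), array([0.053, 0.024])) rim (array([ 0.5914, -0.3979]), 177, array([ 0.6094, -0.4089]), array([ 0.5986, -0.4007]), array([0.049, 0.056]))
top [ 0.593 -0.403  0.267]
299 [ 0.56207114 -0.39897133  0.27371577] [ 0.62264445 -0.36813567  0.28535342]
disc (array([ 0.5917, -0.4035]), 299, array([ 0.5936, -0.3821]), array([ 0.5924, -0.3836]), array([0.061, 0.031])) rim (array([ 0.5927, -0.401 ]), 124, array([ 0.5836, -0.3828]), array([ 0.5915, -0.3914]), array([0.059, 0.046]))
grasp pt [ 0.5921 -0.3996  0.3023] yaw 0.2 shift [ 0.02 -0.    1.08] turn 0.03 q [-0.66  0.62  1.07  0.    1.45 -0.66] t 27.9
```

View pics/s11c.png

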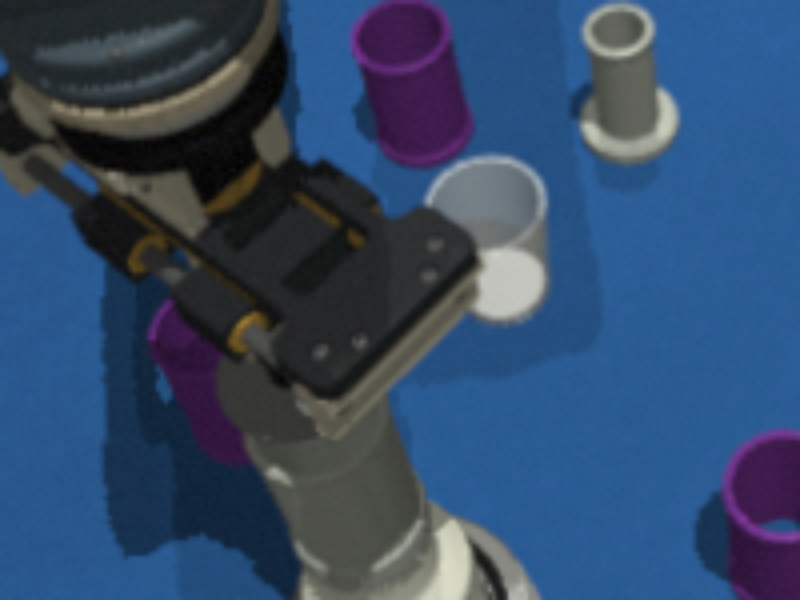

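The lid is above the funnel, level and centred within about 1 mm (crop 290,400). I'm lowering it.

Emit:
play_rows(series="0 0 0 0.5 0;0 0 0 0.8 0;0 0 0 1.0 0;0 0 0 1.1 0;0 0 0 1.1 0")

```text
t: 28.52
eef_pos: [0.5921, -0.3997, 0.4361]
tool_rot: [-2.217, -2.226, 0.0]
wrist_force: [-0.4, -0.2, -0.4]
width: 0.236
grip_force: 30.0
```

Emit:
play_rows(series="0 0 0 0.07 0;0 0 0 0.07 0")

```text
t: 28.78
eef_pos: [0.5921, -0.3997, 0.4341]
tool_rot: [2.217, 2.226, -0.0]
wrist_force: [0.2, 0.7, -1.1]
width: 0.234
grip_force: 30.0
```

Emit:
play_rows(series="0 0 0 0.06 0;0 0 0 0.06 0")

```text
t: 29.02
eef_pos: [0.5921, -0.3997, 0.4334]
tool_rot: [2.216, 2.224, 0.0]
wrist_force: [-1.1, 0.4, 4.9]
width: 0.231
grip_force: 30.0
```

Emit:
play_rows(series="0 0 0 -0.03 0;0.7 0 0 -0.03 0;0.7 0 0 -0.03 0;0.7 0 0 -0.03 0;0.7 0 0 -1.5 0")

```text
t: 29.65
eef_pos: [0.5921, -0.3997, 0.4741]
tool_rot: [-2.212, -2.221, 0.001]
wrist_force: [-0.1, 0.4, 0.3]
width: 0.619
grip_force: 0.0
```

Emit:
play_rows(series="0.7 0 0 -1.5 0;0.7 8 0 -1.5 0;0.7 8 0 -1.5 0;0.7 8 0 -1.5 0;0.7 8 0 -1.5 0")

```text
t: 30.28
eef_pos: [0.5908, -0.1575, 0.5225]
tool_rot: [2.217, 2.226, 0.0]
wrist_force: [0.5, -0.4, 0.3]
width: 0.701
grip_force: 0.0
```

Run:
```python
from h import *
for c in("scene","top"):
    im,P,d=snap(c,c+"12")
    Q=P.reshape(-1,3);m=np.hypot(Q[:,0]-.592,Q[:,1]+.399)<.008;print("knob top",np.median(Q[m,2]))
    print("disc",circ(P,(.592,-.399),.031,.238,.25))
    if c=="scene": cv2.imwrite("pics/s12c.png",cv2.resize(im[170:400,120:420,::-1],None,fx=2.6,fy=2.6))
o=ctrl.get_obs();print(o["t"],o["eef_pos"])
```

```text
knob top 0.2684841362265
disc (array([ 0.5916, -0.4   ]), 802, array([ 0.5979, -0.4015]), array([ 0.5931, -0.3995]), array([0.062, 0.061]))
knob top 0.2686166010968364
disc (array([ 0.5922, -0.4   ]), 689, array([ 0.5906, -0.3972]), array([ 0.5922, -0.3996]), array([0.061, 0.062]))
30.375 [ 0.59109115 -0.15549133  0.52294182]
```

View pics/s12c.png

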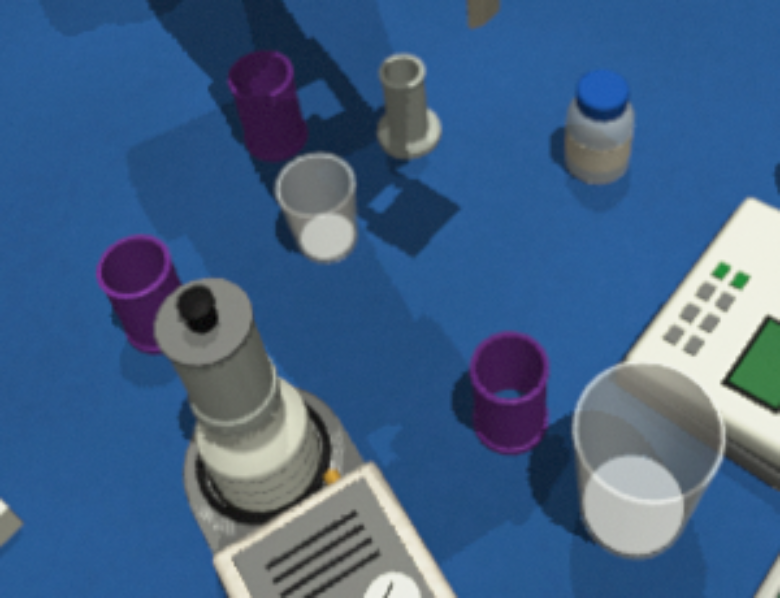

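The full stack stands on the pump with the lid closed (crop 205,315). The knob top is at 0.2685 m against 0.269 m expected, and the narrow funnel, beaker and bottle are where they were.

```bash
python3 -c "
from rig import ctrl
print(ctrl.sign_off())"
```

```text
the job is handed in; nothing more can be done
None
```

The vacuum filter is built on the pump in the order asked (receiver, filter base, wide funnel, lid), every part seated upright and released, the other pieces left where they stood, and handed in at about 30 s.

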